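# Feed the stone tray past the spring gate

## Task

The tray of stones waits in the feed chute in front of the closed gate. With the fingers spread, press the long rail beside the chute down with one fingertip so that the gate swings up, and while you hold it open push the tray along by its upright rear plate with the other fingertip until it meets the end stop. Then let the rail up so that the gate shuts behind the tray box; the gate must not strike the tray, nothing is grasped or lifted, the stone and the ring stay in the tray, and the things around are left alone.

Things in the scene. Friction and masses are not known exactly. Their poses are not given: they have to be found in the camera images.
- chute: Fixed chute, 320 mm long, plywood floor, aluminium walls. Origin: middle of underside, on the bench. x: along it, the push direction (roughly to robot's right); y: away from robot; z up. Floor top z 15; channel 64 wide; walls 5 thick, 28 high (mm). Open at x = -160; end stop face at x = 155 mm. Three posts up to 62 mm high, 13 mm wide, at x -150, 35, 95, y = -48 mm carry the gate's shaft.
- tray: Loose wooden tray, 0.2 kg. Origin: middle of underside of its open box; axes as chute's. Box x -35 to 35 mm, 60 wide, 20 high. A flat tail 30 wide, 6 high leads back to an upright push plate 56 wide (y -28 to 28), 50 high, 6 thick; its rear face, to be pushed, at x = -121 mm. Starts with origin at chute x -20 to 20 mm; at the end stop the origin is at chute x = 120 mm.
- gate_hinge (a joint): Gate hinge, rad: 0 shut, grows as the gate swings up, stop at 0.75; a spring shuts it. The tray box clears it from about 0.3 rad. Its shaft, an 8 mm rod, runs parallel to the chute at chute y = -48 mm, centre 55 mm high, x -205 to 100 mm; two fingers straddling the shaft (one each side) can run along it freely.
- rail_mid (a point): Middle of the flat steel rail, 225x16x5 mm, on the robot's side of the chute, part of the gate, parallel to it. Arms 109 mm either side of the centre join it to the shaft; fingertips can slide between them. In chute frame: centre x = -86, y = -85, 63 mm high when shut; pressed to 42 mm high (y = -84) it is level, gate about 0.55 rad; stop at 35 mm. Takes about 2 to 5 N.
- gate: The gate: an 8 mm steel bar across the chute with a plate 34 mm wide, 5 thick hanging into the channel, its lower edge 27 mm above the bench when shut (above the tray's tail, below its box top). Bar and plate at chute x = 70 mm. Origin: on the hinge axis, 55 mm high, at chute x = 0, y = -48 mm. Pushing the tray at the shut gate does not open it. Raised it reaches about 110 mm high.
- green_stone: Polished dark green stone, 16x27x9 mm, loose in the tray. Origin: its underside.
- pearl_ring: Finger ring with a pearl, 27x21x12 mm, loose in the tray. Origin: its underside.
- loupe: Bystander: black loupe, 34 mm wide, 26 mm high, beside the chute's end. Origin: its underside.
- turquoise: Bystander: turquoise cabochon, 14x21x10 mm, beside the chute near the gate. Origin: its underside.
- tin: Bystander: round tin, 69 mm wide, 25 mm high, beyond the end stop. Origin: its underside.
- polish_bar: Bystander: pale polish bar, 22x55x16 mm, near the chute's open end. Origin: its underside.
- pliers: Bystander: red-handled pliers, 145x52x11 mm, to the left. Origin: its underside.
- solder: Bystander: solder spool, 51 mm wide, 24 mm high, beyond the chute, left of the grinder. Origin: its underside.

How it is judged:
On the way, in this order (a step that is already met when the one before it is completed fails the run):
1. a fingertip holds the rail down and the gate open, with the tray still short of the gate (value of joint gate_hinge above 0.3 rad and contact force between the fingers and gate above 0.3 N and x of tray in the frame of chute below 0.034 m), for 0.2 s.
2. the tray box is pushed through under the gate by a fingertip while a fingertip holds the rail down (value of joint gate_hinge above 0.25 rad and contact force between the fingers and gate above 0.3 N and contact force between the fingers and tray above 0.1 N and x of tray in the frame of chute between 0.045 and 0.112 m), for 0.1 s.
At the end, for the whole second after the job is handed in: The tray lies flat on the chute floor, within 5 mm of the end stop and at rest; the gate is shut (under 0.06 rad) behind its box; the stone and the ring lie in the tray (x of tray in the frame of chute between 0.115 and 0.124 m and value of joint gate_hinge below 0.06 rad and linear speed of tray below 0.01 m/s and z of tray in the frame of chute below 0.019 m and angle between tray's own z axis and vertical below 0.06 rad and horizontal distance between each of green_stone, pearl_ring and tray below 0.04 m and z of each of green_stone, pearl_ring in the frame of tray below 0.016 m); the robot touches nothing.
It fails at once if the gate strikes or presses on the tray (over 1.5 N) (contact force between gate and tray above 1.5 N).
It fails at once if the tray is lifted or tipped (12 mm, 0.15 rad) (z of tray in the frame of chute above 0.027 m or angle between tray's own z axis and vertical above 0.15 rad).
It fails at once if the stone or the ring is lifted or leaves the tray (z of any of green_stone, pearl_ring in the frame of tray above 0.025 m or horizontal distance between any of green_stone, pearl_ring and tray above 0.05 m).
It fails at once if a bystander is moved more than 20 mm (distance of any of loupe, turquoise, tin, polish_bar, pliers, solder from where it was at the start of the episode above 0.02 m).
It also fails if it takes over 38 s, if anything falls off the work surface, if the arm or the gripper's body presses on something with over 40 N, if the wrist force passes 120 N, or if a joint passes its speed limit or range.

## Robot

A 6-joint arm with a two-finger parallel gripper is mounted at the origin on a cart in front of the work surface, level with it; the furniture and walls round the work are solid. World frame = base frame: x ahead of the robot, y to its left, z up, the work surface at z = 0. Lengths are in m, angles in rad, forces in N, time in s.
With the tool pointing down it reaches from about 0.375 to 0.975 m from the base axis. Payload 3.8 kg.
Tool frame: the origin (TCP) lies at the very end of the fingers, on their centre line; the grasp point (between the pads) lies 19 mm behind it; z points along the fingers, y is the line along which they close (so a half turn about z gives the same grasp; the last joint's range is limited). The gripper opens to 88 mm and grips with 3 to 60 N. Pads are 18 mm wide; open, the fingers measure 123 mm over their backs; the gripper's body (75 mm by 187 mm) begins 45 mm behind the grasp point.
Start: joints at [1.064, 0.264, 1.604, -0, 1.274, -0.037], TCP at [0.306, 0.602, 0.239] pointing down, gripper open.
Joint ranges: [-2.63, 2.63], [-0.94, 2.18], [0.31, 2.57], [-1.31, 4.45], [0, 2.66], [-2.55, 2.55]. Speed limits (rad/s): [2.57, 2.57, 3.14, 3.14, 3.14, 3.14].

## Interface

Orientations are given as a 3x3 rotation matrix whose columns are the frame's x, y, z axes.
In Python, from bench import robot, jaws, viewer, workorder gives the robot as it stands. Calls block until the motion is done:
- robot.move_ptp(position, orientation): joint-space move of the TCP to a pose.
- robot.movel(position, rot=None, v=0.15, max_force=None): straight line of the TCP; rot=None keeps the orientation; v is the mean speed in m/s. With max_force (N) it stops when the force on the tool has changed by that much, and returns True; else False.
- robot.move_joints(angles): joint-space move.
- jaws.move_gripper(opening, strength=None): opening from 0.0 (shut) to 1.0 (fully open); strength is the grip in N (None keeps the last); returns when the fingers have stopped.
- robot.wait(seconds).
- robot.solve_ik(position, orientation): joint angles nearest the present ones, or None.
- robot.sense(): the state.
- viewer.snapshot(name): name is "scene" or "side" or "wrist"; returns the picture (420x560x3 uint8, red, green, blue); there is no depth.
- viewer.get_calibration(name): a dict with "camera_matrix" (3x3 intrinsics, pixels), "R" (3x3) and "t" (3): a world point X has camera coordinates R X + t; the wrist camera has in their place "T_tool_cam" (4x4, takes a point from camera to tool coordinates, whose origin is the TCP and whose axes are the flange's). Camera axes: x right, y down, z forward; pixel columns grow to the right and rows downward; lengths in m; the calibration is good to about 2 mm. A picture is of the moment at which its call begins: read the wrist's pose just before it. get_calibration takes no time and is no camera call.
A pose or a line that the arm cannot do raises robot.PlanningError and nothing moves.
- workorder.sign_off(): hands the job in; it is judged then, once.
The state is a dict: "time": time; "joint_pos": joint angles; "joint_vel": joint speeds; "joint_torque": joint torques, N m; "position": TCP position; "tool_rot": TCP orientation; "ft_force": force on the tool from outside, world axes, zero at the start; "wrist_torque": the same for the moment, N m; "grip_width": opening from 0.0 (shut) to 1.0 (fully open); "finger_force": force on a finger pad.
Only numpy, scipy, OpenCV 4.12 (cv2) and the standard library are available. Lean on these libraries where they do the work, as an engineer would, in place of code of your own. Each camera call takes 0.05 s, during which the arm holds its last target. There are 200 camera calls.

## Working session

There is one attempt and no reset: what is moved stays moved. The work goes in short steps, each a Python script; the robot and the scene stay as the last script left them, time stands still between calls to the robot, and variables do not carry over. Pictures are saved under pics/ and viewed, at most 10 in all, crops included, and the job is handed in when it is done.

```bash
mkdir -p pics; ls; python3 - <<'E'
from bench import robot, viewer
import cv2
for n in("scene","side"):
    im=viewer.snapshot(n); cv2.imwrite(f"pics/{n}0.png",cv2.cvtColor(im,cv2.COLOR_RGB2BGR))
    c=viewer.get_calibration(n); print(n,{k:c[k].round(4).tolist() if hasattr(c[k],'round') else c[k] for k in c})
print(viewer.get_calibration("wrist")); print(robot.sense())
E
```

```text
pics
scene {'camera_matrix': [[417.1524, 0.0, 277.6898], [0.0, 417.1524, 204.1976], [0.0, 0.0, 1.0]], 'R': [[0.6183, -0.7858, 0.0159], [-0.5339, -0.4348, -0.7252], [0.5768, 0.4399, -0.6884]], 't': [-0.436, 0.3056, 0.766]}
side {'camera_matrix': [[390.5575, 0.0, 278.8336], [0.0, 390.5575, 208.0863], [0.0, 0.0, 1.0]], 'R': [[0.9258, -0.3778, -0.0154], [-0.2108, -0.4818, -0.8505], [0.3139, 0.7906, -0.5257]], 't': [-0.5487, 0.1152, 0.841]}
{'camera_matrix': array([[297.1837801 ,   0.        , 276.6231149 ],
       [  0.        , 297.1837801 , 205.77643652],
       [  0.        ,   0.        ,   1.        ]]), 'T_tool_cam': array([[ 1.62076010e-04, -9.56100225e-01, -2.93039816e-01,
         7.47907048e-02],
       [ 9.99999878e-01,  1.82541016e-05,  4.93527608e-04,
         7.52029389e-05],
       [-4.66512679e-04, -2.93039860e-01,  9.56100111e-01,
        -1.46131857e-01],
       [ 0.00000000e+00,  0.00000000e+00,  0.00000000e+00,
         1.00000000e+00]])}
{'time': 0.1, 'joint_pos': array([ 1.06410790e+00,  2.64694041e-01,  1.60520565e+00,  8.27695027e-06,
        1.27369383e+00, -3.68958975e-02]), 'joint_vel': array([-0.00093914, -0.00088725, -0.00493734, -0.00158341,  0.00038762,
       -0.0005062 ]), 'joint_torque': array([ 6.59699026e-05, -5.03620577e+01, -3.58070719e+01,  7.31021189e-02,
        2.33659870e-02, -7.14479143e-05]), 'position': array([0.30526629, 0.60132616, 0.23751873]), 'tool_rot': array([[-8.91661091e-01,  4.52702488e-01, -9.77904601e-04],
       [ 4.52703537e-01,  8.91659386e-01, -1.74562123e-03],
       [ 8.17107423e-05, -1.99920340e-03, -9.99997998e-01]]), 'ft_force': array([0.42950586, 0.371758  , 1.2098976 ]), 'wrist_torque': array([-0.00556862,  0.01944467,  0.00798674]), 'finger_force': 0.0, 'grip_width': 1.0014613097047085}
```

View pics/scene0.png

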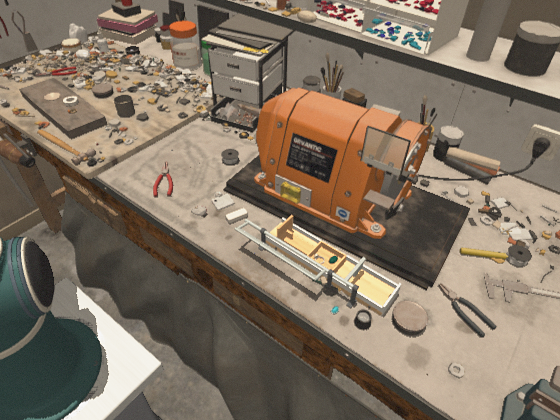

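View pics/side0.png

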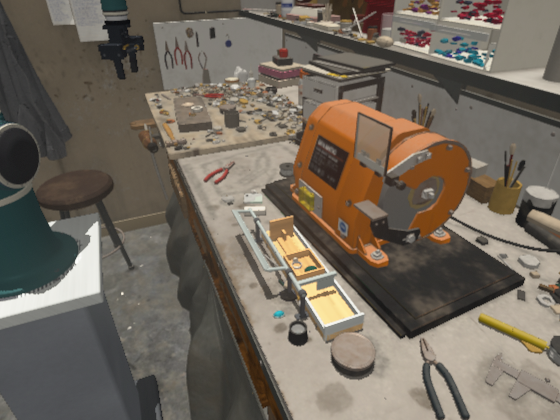

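```bash
python3 - <<'E'
import cv2
a=cv2.imread("pics/scene0.png")[205:320,225:410]; cv2.imwrite("pics/c1.png",cv2.resize(a,None,fx=4.3,fy=4.3,interpolation=cv2.INTER_CUBIC))
a=cv2.imread("pics/side0.png")[195:345,220:375]; cv2.imwrite("pics/c2.png",cv2.resize(a,None,fx=4,fy=4,interpolation=cv2.INTER_CUBIC))
E
```

```text
(no output)
```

View pics/c1.png

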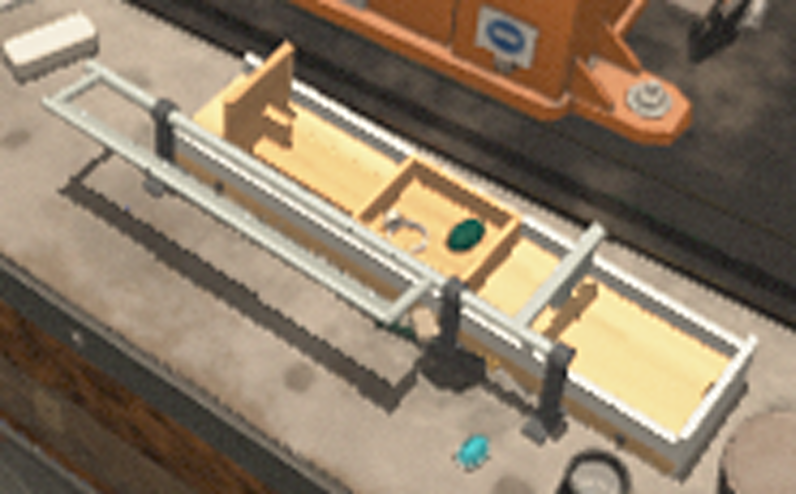

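View pics/c2.png

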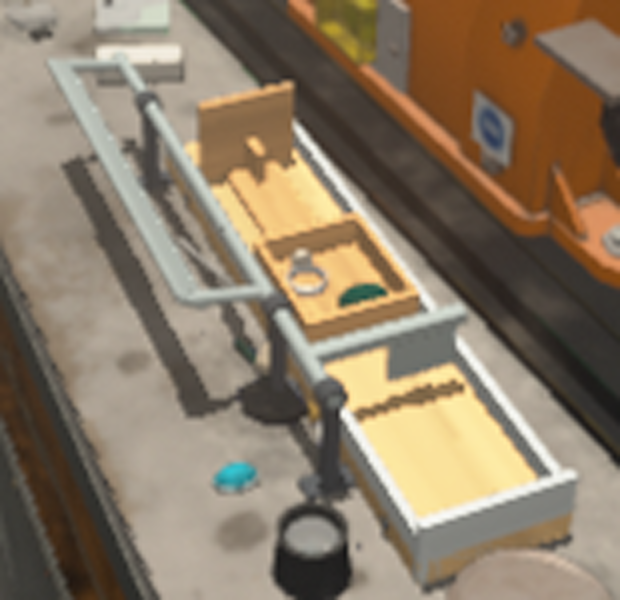

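```bash
cat >fit.py <<'E'
import numpy as np
from scipy.optimize import least_squares
from bench import viewer
A=dict(scene=(225,205,4.3),side=(220,195,4))
# (u,v, is_tray, x,y,z or None=wall height)
P=dict(scene=[(752,340,0,160,37,None),(685,440,0,160,-37,None),(680,482,0,160,-37,0),
(520,213,1,35,30,35),(415,155,1,-35,30,35),(290,44,1,-118,28,65),(228,100,1,-118,-28,65),
(92,68,0,-203,-48,57),(45,103,0,-198,-92,64),(393,318,0,26,-92,63),(163,102,0,-150,-48,62),(452,283,0,35,-48,62),(560,348,0,95,-48,62)],
side=[(575,475,0,160,37,None),(418,522,0,160,-37,None),(425,582,0,160,-37,0),
(420,298,1,35,30,35),(305,332,1,35,-30,35),(358,218,1,-35,30,35),(258,248,1,-35,-30,35),(293,84,1,-118,28,65),(200,103,1,-118,-28,65),
(118,58,0,-203,-48,57),(50,63,0,-198,-92,64),(183,302,0,26,-92,63),(148,97,0,-150,-48,62),(275,303,0,35,-48,62),(328,388,0,95,-48,62)])
C={n:viewer.get_calibration(n) for n in P}
def res(q):
    x,y,th,tx,h=q; out=[]
    X=np.array([np.cos(th),np.sin(th)]); Y=np.array([-np.sin(th),np.cos(th)])
    for n in P:
        ox,oy,s=A[n]; c=C[n]
        for u,v,t,a,b,z in P[n]:
            w=np.r_[np.array([x,y])+X*(a/1e3+t*tx)+Y*b/1e3,h if z is None else z/1e3]
            p=c["camera_matrix"]@(c["R"]@w+c["t"]); p=p[:2]/p[2]
            out+=list(p-[(u+.5)/s-.5+ox,(v+.5)/s-.5+oy])
    return np.array(out)
r=least_squares(res,[.6,0,-1.57,0,.028],loss="soft_l1")
print("x y yaw tx wallh",r.x.round(4)); print(res(r.x).reshape(-1,2).round(1).tolist())
E
python3 fit.py
```

```text
x y yaw tx wallh [ 0.5339 -0.2776 -1.5862 -0.0043  0.0359]
[[2.1, -0.2], [0.6, 0.1], [-1.6, 0.0], [1.8, 1.0], [0.4, -0.6], [1.0, 0.1], [0.4, 0.5], [-0.2, -1.1], [-0.9, 0.2], [-1.0, 2.5], [0.5, 0.1], [1.0, -0.2], [0.8, 0.0], [0.6, -0.2], [0.2, 1.0], [-2.5, 0.9], [0.2, -1.3], [0.5, -1.9], [0.3, -1.8], [-1.5, -2.4], [0.1, -0.2], [-0.5, 0.5], [0.0, -1.4], [-1.0, -0.2], [-1.3, 1.0], [-0.3, -1.4], [0.0, -1.9], [0.3, -1.8]]
```

```bash
cat >h.py <<'E'
import numpy as np, cv2
from bench import robot, jaws, viewer, workorder
cx,cy,th=.5339,-.2776,-1.5862
X=np.array([np.cos(th),np.sin(th),0]);Y=np.array([-np.sin(th),np.cos(th),0]);O=np.array([cx,cy,0])
R=np.c_[-X,Y,[0,0,-1]]
def W(x,y,z): return O+X*x/1e3+Y*y/1e3+[0,0,z/1e3]
def ch(p): d=np.asarray(p)-O; return (np.array([d@X,d@Y,d[2]])*1e3).round(1)
def snap(n,f): cv2.imwrite(f"pics/{f}.png",cv2.cvtColor(viewer.snapshot(n),cv2.COLOR_RGB2BGR))
def wproj(s,w):
    c=viewer.get_calibration("wrist");T=c["T_tool_cam"]
    p=s["tool_rot"].T@(w-s["position"]);q=T[:3,:3].T@(p-T[:3,3]);q=c["camera_matrix"]@q;return q[:2]/q[2]
E
python3 - <<'E'
from h import *
for x in(-150,-10):
    j=robot.solve_ik(W(x,-40,45),R);print(j)
robot.move_ptp(W(-150,-40,200),R)
jaws.move_gripper(0.8)
s=robot.sense();print(s["time"],ch(s["position"]),s["joint_pos"].round(3),s["grip_width"],s["ft_force"])
im=cv2.cvtColor(viewer.snapshot("wrist"),cv2.COLOR_RGB2BGR)
pts=[(-203,-48,57),(-198,-93,65),(-198,-77,65),(26,-93,65),(26,-77,65),(-150,-48,62),(35,-48,62),(95,-48,62)]+[(-4.3+a,b,z) for a,b,z in[(-121,28,65),(-121,-28,65),(-35,30,35),(-35,-30,35),(35,30,35),(35,-30,35)]]
for p in pts:
    u=wproj(s,W(*p)); print(p,u.round(0)); cv2.circle(im,tuple(int(round(k*8)) for k in u),16,(255,0,255),-1,shift=3)
cv2.imwrite("pics/w1.png",cv2.resize(im,(800,600),interpolation=cv2.INTER_CUBIC))
E
```

```text
[-2.99194111e-01  1.65493283e-01  2.11857666e+00 -4.44089210e-16
  8.57522715e-01 -2.83790438e-01]
[-5.39789686e-01  2.49176234e-01  2.01443723e+00 -4.44089210e-16
  8.77979185e-01 -5.24386013e-01]
3.2167 [-150.1  -40.   200. ] [-0.299 -0.017  1.991 -0.     1.168 -0.284] 0.801915305352785 [-0.24307753 -0.26943664 -0.48691708]
(-203, -48, 57) [267. 140.]
(-198, -93, 65) [219. 146.]
(-198, -77, 65) [236. 146.]
(26, -93, 65) [230. 343.]
(26, -77, 65) [244. 343.]
(-150, -48, 62) [267. 195.]
(35, -48, 62) [269. 347.]
(95, -48, 62) [269. 387.]
(-125.3, 28, 65) [343. 219.]
(-125.3, -28, 65) [288. 219.]
(-39.3, 30, 35) [335. 279.]
(-39.3, -30, 35) [284. 279.]
(30.7, 30, 35) [332. 329.]
(30.7, -30, 35) [284. 329.]
```

View pics/w1.png

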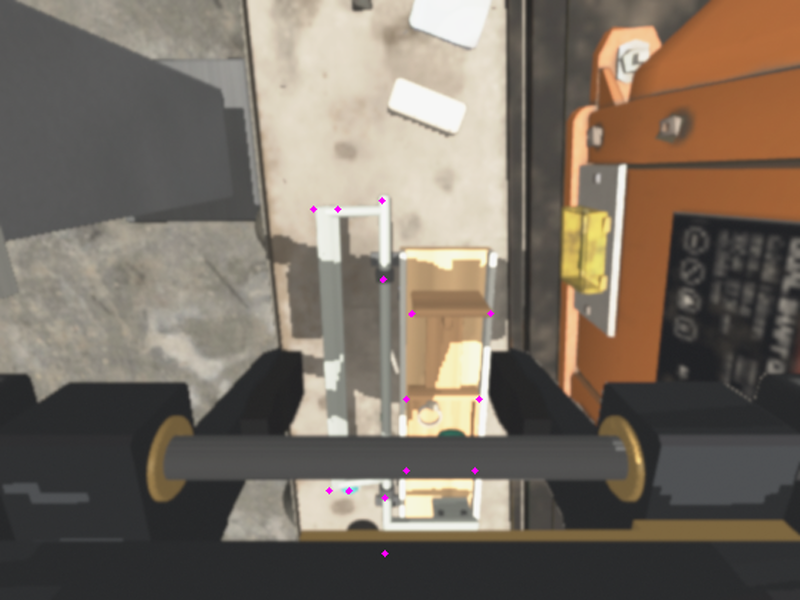

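```bash
python3 - <<'E'
from h import *
robot.movel(W(-150,-41,85),R,v=.12)
f0=robot.sense()["ft_force"]
print(robot.movel(W(-150,-41,43),R,v=.04,max_force=15))
robot.wait(.3)
s=robot.sense();print(s["time"],ch(s["position"]),s["ft_force"]-f0)
a=cv2.cvtColor(viewer.snapshot("side"),cv2.COLOR_RGB2BGR)[180:345,200:400]
cv2.imwrite("pics/d1.png",cv2.resize(a,None,fx=3.6,fy=3.6,interpolation=cv2.INTER_CUBIC))
E
```

```text
False
5.875 [-149.8  -40.9   43.2] [1.22017928 0.70268279 3.8043971 ]
```

View pics/d1.png

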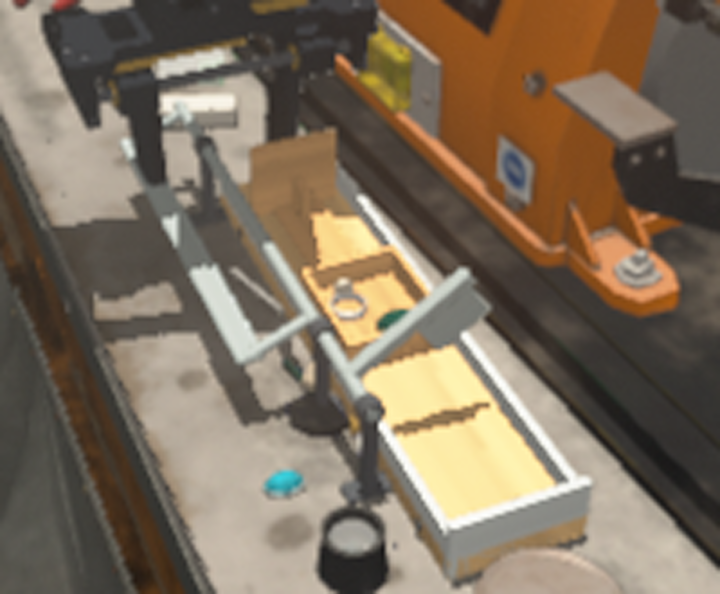

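```bash
python3 - <<'E'
from h import *
def st(m):
    s=robot.sense();f=s["ft_force"];print(m,round(s["time"],2),ch(s["position"]),"Fx %.1f Fy %.1f Fz %.1f"%(f@X,f@Y,f[2]))
for x in(-125,-100,-60,-22):
    print(robot.movel(W(x,-41,43),R,v=.045,max_force=12)); st(x)
print(robot.movel(W(-2,-41,43),R,v=.012,max_force=5)); st("end")
a=cv2.cvtColor(viewer.snapshot("side"),cv2.COLOR_RGB2BGR)[180:345,200:400]
cv2.imwrite("pics/d2.png",cv2.resize(a,None,fx=3.6,fy=3.6,interpolation=cv2.INTER_CUBIC))
E
```

```text
False
-125 6.63 [-124.5  -41.6   42.7] Fx 0.4 Fy -1.7 Fz 2.0
False
-100 7.34 [-99.1 -40.7  43.3] Fx 0.5 Fy 0.5 Fz 2.0
False
-60 8.38 [-60.  -40.7  43.2] Fx -3.5 Fy -0.2 Fz 4.2
False
-22 9.38 [-22.  -41.2  42.9] Fx -3.5 Fy 0.1 Fz 3.5
True
end 10.28 [-13.1 -41.2  42.9] Fx -0.2 Fy -0.4 Fz 3.5
```

View pics/d2.png

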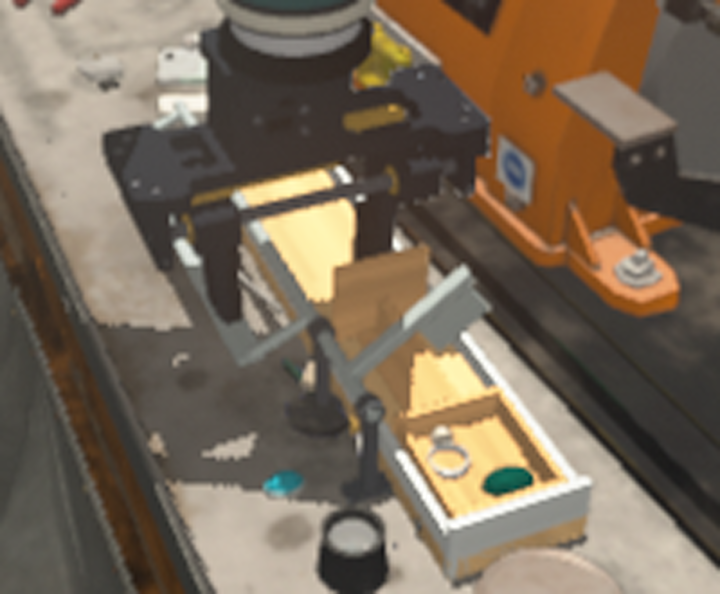

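The tray box looks seated against the end stop, with the stone and ring inside and the gate still raised. I'll confirm by pressing forward again until there is resistance. Then I'll back off, let the rail up slowly and check.

```bash
python3 - <<'E'
from h import *
def st(m):
    s=robot.sense();f=s["ft_force"];print(m,round(s["time"],2),ch(s["position"]),"Fx %.1f Fy %.1f Fz %.1f"%(f@X,f@Y,f[2]))
print(robot.movel(W(-4,-41,43),R,v=.012,max_force=9)); st("press")
x=ch(robot.sense()["position"])[0]
robot.movel(W(x-5,-41,43),R,v=.03)
robot.movel(W(x-5,-41,72),R,v=.03); st("up")
robot.movel(W(x-5,-41,190),R,v=.12); 
robot.movel(W(x-150,-41,230),R,v=.2);robot.wait(.3);st("clear")
a=cv2.cvtColor(viewer.snapshot("side"),cv2.COLOR_RGB2BGR)[180:345,200:400]
cv2.imwrite("pics/d3.png",cv2.resize(a,None,fx=3.6,fy=3.6,interpolation=cv2.INTER_CUBIC))
E
```

```text
True
press 10.74 [-13.2 -41.2  43. ] Fx -1.2 Fy -0.1 Fz 4.1
up 12.18 [-18.3 -41.3  71.7] Fx -1.8 Fy -0.4 Fz -0.6
clear 14.52 [-162.5  -41.2  229.6] Fx -0.3 Fy -0.0 Fz -1.2
```

View pics/d3.png

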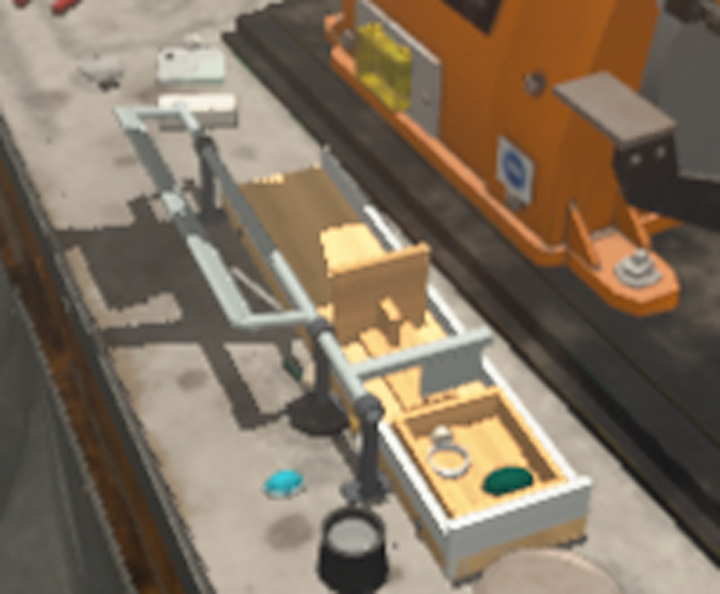

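```bash
python3 - <<'E'
from h import *
from scipy.optimize import least_squares
c=viewer.get_calibration("side")
def pr(w):
    p=c["camera_matrix"]@(c["R"]@w+c["t"]);return p[:2]/p[2]
def pts(d): return [((u+.5)/3.6-.5+200,(v+.5)/3.6-.5+180,*q) for u,v,*q in d]
for nm,D in dict(before=[(335,129,-118,28,65),(248,147,-118,-28,65)],after=[(428,246,-118,28,65),(331,268,-118,-28,65),(500,389,-35,30,35)],stop=[(588,484,0,37,36),(447,526,0,-37,36)]).items():
    f=lambda t:np.concatenate([pr(W(t[0]+q[2],q[3],q[4]))-q[:2] for q in pts(D)])
    r=least_squares(f,[0]);print(nm,r.x.round(1),r.fun.round(1))
E
```

```text
before [-5.6] [ 0.  -0.3  0.4  0.1]
after [122.1] [-0.1 -0.1  0.3  0.7  0.5 -1.1]
stop [159.6] [ 0.8 -1.1  0.4  0.2]
```

```bash
python3 -c "
from bench import workorder
print(workorder.sign_off())"
```

```text
the job is handed in; nothing more can be done
None
```

The job is handed in, though no verdict came back. The last picture showed the tray against the end stop (measured at chute x of about 122 mm, nominal 120), the gate shut behind the box, the stone and ring in the tray, and the robot clear.

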